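Change the bottle guide over to the next size and hold its lock pin home

TASK

Change the filling place over to the next bottle size: first turn the dose dial clockwise to the blue dot and leave it there. Then pull up the black lock plunger on the red sleeve, slide the sleeve one hole along its tube, away from the fixed green end stop, and push the pin fully home in that next hole. Finish while still holding the plunger knob with the pin pressed home against its spring; do not shove aside or tip over any of the bottles, bowls and tools around.

Things in the scene. Friction and masses are not known exactly. Their poses are not given: they have to be found in the camera images.
- controller: Fixed white dose controller, a box 150 x 140 x 50 mm high with a steel pump (62 mm diameter, 94 mm high) 106 mm from the dial's axis along this body's +y. Origin at the centre of the box's underside, below the dial's axis; z up. It stands on the left or right half, the guide on the other, turned up to 0.4 rad.
- dial (a joint): Black dial on the controller, in rad, growing clockwise seen from above, 0 to 1.8. Five clicking places at 0, 0.45, 0.9, 1.35 and 1.8, each with a dot on the plate: small white ones, and the large blue dot at 1.35. A spring detent draws the dial to the nearest place (about 0.05 N m between places). It starts at 0, 0.45 or 0.9.
- dial_grip (a point): Point on the dial's axis at the height to grip, 77 mm above the table. The grip is an upright bar 50 mm long, 14 mm thick, from 56 to 88 mm above the table, along this point's x axis; its +x end, with the white line, is the pointer. z up. It turns with the dial. Below the bar is a disc 50 mm across.
- guide: Fixed bottle guide: wooden board 170 x 300 x 15 mm with a square aluminium tube (30 mm wide, top 80 mm, end brackets 85 mm above the table) along this body's y axis at x = +30 mm. Holes 12 mm wide in the tube's top at y = -60, -20, 20, 60 mm; fixed green end stop at y = -146 mm. Origin on the underside at the tube's mid length; z up. It stands left or right, turned up to 0.3 rad.
- sleeve (a joint): Red sleeve, 50 mm long, sliding on the tube with about 1.5 N friction, in m; grows along the guide's +y, away from the fixed end stop. Starts within 1 mm of 0, pin in the hole at y = -20 mm; the next hole is at 0.040 (then 0.080). The pin has 2 mm play either way. The sleeve carries a green bottle stop (arm 70 mm, top 65 mm above the table) towards the guide's -x.
- plunger (a joint): Lift of the lock plunger on the sleeve, in m: 0 = pin fully home (8 mm deep), above 0.008 = clear of the tube, at most 0.016. Left alone in a hole its spring holds it at 0.004, still locked; 0.8 N per mm both ways, so pressing home takes about 3.2 N and then meets a hard stop; lifting to 0.012 takes about 6.5 N. Let down between holes the pin rests on the tube at 0.008.
- pull_knob: Plunger's black knob, an upright cylinder 26 mm in diameter and 32 mm high with a yellow disc on top; origin at the centre of its underside, 102 mm above the table when home, 106 mm at the start; axes parallel to the guide's. Below it are a steel collar 18 mm across (to 97 mm above the table) and the sleeve's top (87 mm).
- knob_grip (a point): Point on the knob's axis 18 mm above its underside, the height to grip.
- vial0: Small amber vial, 36 mm diameter, 85 mm high, standing on the guide's board between the fixed end stop and the sleeve's bottle stop. Origin at its underside. Leave alone.
- vial1: Another such vial on the guide's board, beyond the sleeve's bottle stop. Leave alone.
- blue0: Cobalt blue bottle, 60 mm diameter, 150 mm high, towards the back of the table. Leave alone.
- blue1: Another such blue bottle. Leave alone.
- crock: White stoneware jar, 100 mm diameter, 140 mm high, at the back. Leave alone.
- mortar: Brass mortar, 110 mm diameter, 70 mm high, at the back. Leave alone.
- bowl: Terracotta bowl, 140 mm diameter, 50 mm high, at the right side. Leave alone.
- scoop: Wooden spoon lying at the left side. Leave alone.

How it is judged:
By the outcome, as a careful person would: the job done as asked, in the order asked, and still so for the second after the job is handed in, while the arm keeps its last pose, push and grip.
It also fails if it takes over 59 s, if anything falls off the work surface, if the arm or the gripper's body presses on something with over 40 N, if the wrist force passes 120 N, or if a joint passes its speed limit or range.

ROBOT

A 6-joint arm with a two-finger parallel gripper is mounted at the origin on the work surface. World frame = base frame: x ahead of the robot, y to its left, z up, the work surface at z = 0. Lengths are in m, angles in rad, forces in N, time in s.
With the tool pointing down it reaches from about 0.35 to 0.775 m from the base axis. Payload 5.5 kg.
Tool frame: the origin (TCP) lies on the centre line of the jaws, within the pads' length; the fingertips stand 11 mm ahead of it and the grasp point (between the pads) lies 8 mm behind it (env.tip_reach is the distance from the TCP to the fingertips, in m); z points along the fingers, x is the direction in which the jaws open and shut, and the axes are right-handed (so a half turn about z gives the same grasp; the last joint's range is limited). The gripper opens to 85 mm and grips with 20 to 120 N. Pads are 22 mm wide; open, the fingers measure 114 mm over their backs; the gripper's body (76 mm by 85 mm) begins 54 mm behind the grasp point. The pads swing forward as they close: fully open they stand 13 mm farther back than shut.
Start: joints at [1.056, 0.313, 0.046, 1.304, 0, 1.431], TCP at [0.211, 0.535, 0.242] pointing down, gripper open.
Joint ranges: [-2.76, 2.76], [-0.86, 1.69], [-1.03, 1.26], [-2.2, 2.34], [-1.47, 1.5], [-3.14, 3.14]. Speed limits (rad/s): [2.57, 2.57, 3.14, 3.14, 3.14, 3.14].

INTERFACE

Orientations are given as a unit quaternion [w, x, y, z].
In Python, from workcell import env gives the robot as it stands.
- The arm moves only by the tool carry_out, never from a script. Its argument "moves" is one flat list of numbers, 7 for each row, row after row: the gripper command: -1 is shut, 1 is fully open, values between are in proportion, then the shift along the tool's x, y, z in m, then the turn, a rotation vector about the tool's x, y, z in degrees. A call has exactly 5 rows; each row shifts and turns the pose as measured when the row begins, along the tool's axes as they then stand; what a row does not reach is not made up. A row lasts 1/8 s, in which the tool goes at most 62.5 mm and 10.7 degrees, less where a joint would pass 70% of its speed; a pose out of reach is approached as far as the arm can. A call is refused whole if a number of a shift passes 0.0625 or a number of a turn 10.7, either way. A call with a gripper value outside its range is refused whole. The fingers move at their own pace and stop on an object; "squeeze" is the grip in N (left out, the last holds). Time passes only in rows, so rows that do not move let the fingers close, or fill a call up. It gives the time, the measured TCP pose, the force and the opening at its end, in the units of the state.
- env.get_state(): the state, without advancing time (a new reading comes with each control period).
- env.read_camera(name): name is "scene" or "top" or "wrist"; returns the picture (420x560x3 uint8, red, green, blue); there is no depth.
- env.calibration(name): a dict with "camera_matrix" (3x3 intrinsics, pixels), "rvec" (rotation vector, rad) and "tvec" (3), from world to camera coordinates, as OpenCV has them; the wrist camera has in their place "hand_eye" (4x4, takes a point from camera to tool coordinates, whose origin is the TCP and whose axes are the tool frame's). Camera axes: x right, y down, z forward; pixel columns grow to the right and rows downward; lengths in m; the calibration is good to about 2 mm. A picture is of the moment at which its call begins: read the wrist's pose just before it. calibration takes no time and is no camera call.
- env.hand_in(): hands the job in, once; it reports no verdict.
The state is a dict: "clock": time; "joint_pos": joint angles; "qvel": joint speeds; "tau": joint torques, N m; "tcp_pos": TCP position; "orientation": TCP orientation; "wrist_force": force on the tool from outside, world axes, zero at the start; "ft_torque": the same for the moment, N m; "finger_gap": finger opening in m.
Only numpy, scipy, OpenCV 4.12 (cv2) and the standard library are available. Lean on these libraries where they do the work, as an engineer would, in place of code of your own. Each camera call takes 0.05 s, during which the arm holds its last target. There are 200 camera calls.

## Working session

There is one attempt and no reset: what is moved stays moved. The work goes in short steps, Python scripts to look and compute and a tool call to move; the robot and the scene stay as the last step left them, time stands still between calls to the robot, and variables do not carry over. Pictures are saved under pics/ and viewed, about 8 in all and at most 12, crops included, and the job is handed in when it is done.

Besides the shell and the picture viewer there is one more tool, called after "Emit:" in YAML: its name, and indented under it one key for each argument. carry_out: Moves the arm, as the interface text tells. Its arguments: {"type":"object","properties":{"moves":{"type":"array"},"squeeze":{"type":"number"}},"required":["moves"]}

```bash
mkdir -p pics
cat > h.py <<'E'
from workcell import env
import numpy as np, cv2
from scipy.spatial.transform import Rotation as R
def cam(name):
    c=env.calibration(name); return np.array(c["camera_matrix"]),c
def ext(name):
    K,c=cam(name)
    if "hand_eye" in c:
        s=env.get_state(); q=s["orientation"]; T=np.eye(4); T[:3,:3]=R.from_quat(np.r_[q[1:],q[0]]).as_matrix(); T[:3,3]=s["tcp_pos"]
        return K,T@np.array(c["hand_eye"])
    T=np.eye(4); T[:3,:3]=cv2.Rodrigues(np.array(c["rvec"],float))[0]; T[:3,3]=np.ravel(c["tvec"]); return K,np.linalg.inv(T)
def ray(KT,uv,z):
    K,T=KT; d=T[:3,:3]@np.linalg.solve(K,np.r_[uv,1.]); o=T[:3,3]; return o+d*(z-o[2])/d[2]
def proj(KT,p):
    K,T=KT; q=np.linalg.inv(T)@np.r_[p,1]; q=K@q[:3]; return q[:2]/q[2]
def shot(name,fn):
    KT=ext(name); im=env.read_camera(name); cv2.imwrite("pics/"+fn,im[:,:,::-1]); return KT,im
E
python3 - <<'E'
from h import *
for n in("top","scene"):
    KT,_=shot(n,n+"0.png"); print(n,KT[1][:3,3].round(3),KT[0][0,0])
print({k:np.round(v,3) for k,v in env.get_state().items()}, env.tip_reach)
E
```

```text
top [ 0.343 -0.003  1.544] 421.16718941043615
scene [1.228 0.736 0.909] 399.0618547419526
{'clock': np.float64(0.1), 'joint_pos': array([1.056, 0.314, 0.045, 1.304, 0.   , 1.431]), 'qvel': array([-0.001, -0.002,  0.006,  0.003, -0.001, -0.   ]), 'tau': array([ 4.0000e-03, -4.8173e+01,  2.9924e+01,  1.3000e-02, -0.0000e+00,
       -0.0000e+00]), 'tcp_pos': array([0.21 , 0.535, 0.241]), 'orientation': array([ 0.   ,  0.826,  0.563, -0.001]), 'wrist_force': array([-0.646, -0.4  , -0.192]), 'ft_torque': array([-0.019,  0.039, -0.015]), 'finger_gap': np.float64(0.085)} 0.011
```

View pics/top0.png

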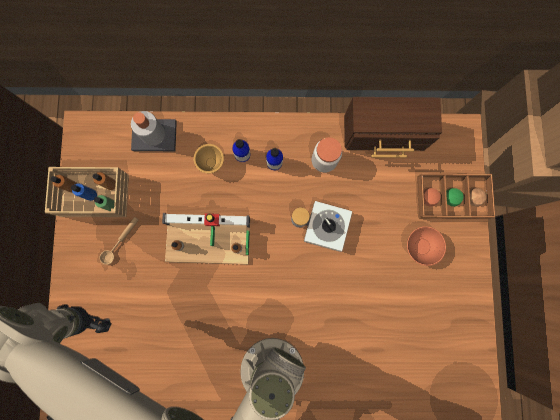

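View pics/scene0.png

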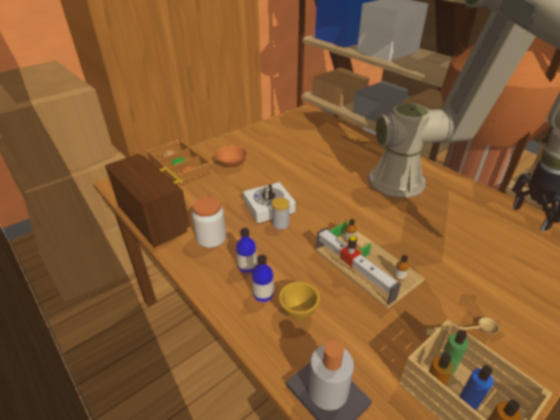

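The top view shows the guide on the left: tube along row ~218, yellow knob at (211,218), green end stop at (249,240). The controller is on the right, with its dial at about (329,226) and the pump at (300,217). Next I'll measure these coarsely.

Run:
```python
from h import *
KT=ext("top"); im=cv2.imread("pics/top0.png"); hsv=cv2.cvtColor(im,cv2.COLOR_BGR2HSV)
K,c=cam("wrist"); print(K.round(1).tolist(), np.round(c["hand_eye"],3).tolist())
def blob(lo,hi,x0,x1,y0,y1):
    m=cv2.inRange(hsv,np.array(lo),np.array(hi)); k=np.zeros_like(m); k[y0:y1,x0:x1]=m[y0:y1,x0:x1]
    p=np.argwhere(k)[:,::-1]; return p
p=blob((22,120,120),(35,255,255),200,222,208,228); print("yellow",len(p),p.mean(0),ray(KT,p.mean(0),.138))
p=blob((0,0,190),(180,60,255),295,365,195,260); print("white",len(p)); r=cv2.minAreaRect(p.astype(np.float32)); b=cv2.boxPoints(r); print(b); w=np.array([ray(KT,q,.05) for q in b]); print(w.round(3),w.mean(0))
p=blob((0,0,150),(180,60,255),160,252,205,232); r=cv2.minAreaRect(p.astype(np.float32)); b=cv2.boxPoints(r); print(b);w=np.array([ray(KT,q,.083) for q in b]); print(w.round(3))
print("pump",ray(KT,(300,217),.094))
cv2.imwrite("pics/topc.png",cv2.resize(im[185:275,155:365],None,fx=3.8,fy=3.8,interpolation=cv2.INTER_CUBIC))
```

```text
[[301.4, 0.0, 273.4], [0.0, 301.4, 210.1], [0.0, 0.0, 1.0]] [[1.0, 0.0, -0.002, 0.001], [0.0, 0.958, 0.287, -0.072], [0.002, -0.287, 0.958, -0.131], [0.0, 0.0, 0.0, 1.0]]
yellow 25 [208.92 217.04] [0.52197964 0.21414638 0.138     ]
white 717
[[303.78464 240.12308]
 [314.56155 200.6077 ]
 [352.13077 210.85385]
 [341.35385 250.36923]]
[[ 0.452 -0.111  0.05 ]
 [ 0.595 -0.15   0.05 ]
 [ 0.558 -0.285  0.05 ]
 [ 0.417 -0.244  0.05 ]] [ 0.50562434 -0.19731094  0.05      ]
[[164.91132 222.54779]
 [165.13681 213.52844]
 [246.13617 215.55344]
 [245.91068 224.57278]]
[[0.509 0.375 0.083]
 [0.541 0.375 0.083]
 [0.535 0.093 0.083]
 [0.503 0.093 0.083]]
pump [ 0.52945079 -0.09470154  0.094     ]
```

View pics/topc.png

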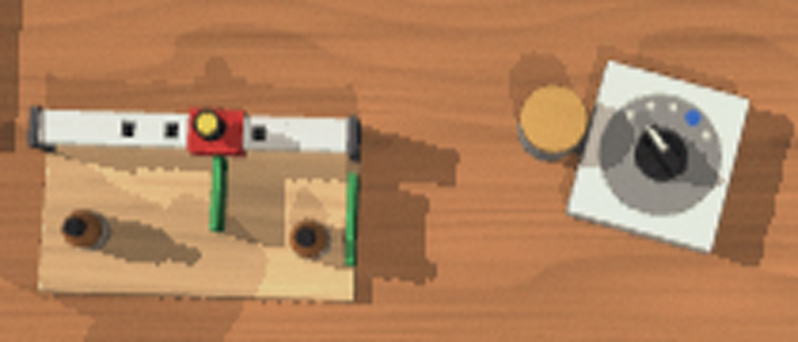

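Coarse positions fit the given sizes: knob at about (0.522, 0.214), guide yaw about 0, dial at about (0.503, −0.197), controller yaw about −15°. I'll move above the knob for a closer look, then on to the dial.

Emit:
carry_out:
  moves: [1, -0.023, 0.051, 0, 0, 0, 0, 1, -0.023, 0.051, 0, 0, 0, 0, 1, -0.023, 0.051, 0, 0, 0, 0, 1, -0.023, 0.051, 0, 0, 0, 0, 1, -0.023, 0.051, 0, 0, 0, 0]
  squeeze: 40

```text
clock: 0.72
tcp_pos: [0.4078, 0.3319, 0.2389]
orientation: [0.0, 0.824, 0.567, -0.002]
wrist_force: [0.7, 0.2, 1.6]
finger_gap: 0.0854
```

Emit:
carry_out:
  moves: [1, -0.023, 0.051, 0, 0, 0, 0, 1, -0.023, 0.051, 0, 0, 0, 0, 1, -0.023, 0.051, 0, 0, 0, 0, 1, 0, 0, 0, 0, 0, -10, 1, 0, 0, 0, 0, 0, -10]

```text
clock: 1.35
tcp_pos: [0.5315, 0.2037, 0.236]
orientation: [-0.001, 0.712, 0.702, -0.004]
wrist_force: [-0.9, 0.5, 0.3]
finger_gap: 0.0855
```

Run:
```python
from h import *
s=env.get_state(); print(s["tcp_pos"].round(4),s["joint_pos"].round(3),s["clock"])
KT,im=shot("wrist","w1.png"); np.savez("w1.npz",K=KT[0],T=KT[1])
print("knob pred",proj(KT,(.522,.214,.138)))
```

```text
[0.5315 0.2037 0.236 ] [ 0.226  0.31   0.026  1.295 -0.003  0.24 ] 1.35
knob pred [286.17068219 203.30308177]
```

View pics/w1.png

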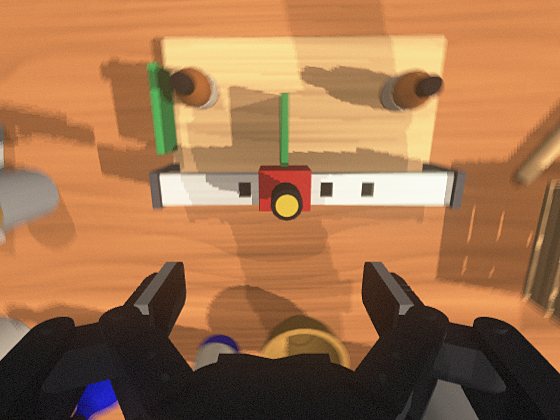

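The wrist view shows the knob's yellow disc at (287,205), on the red sleeve. The free holes are at (245,189), (327,189) and (367,189), and the fixed end stop is on the image's left (−y). Next is the dial.

Emit:
carry_out:
  moves: [1, -0.05, -0.003, 0, 0, 0, 0, 1, -0.05, -0.003, 0, 0, 0, 0, 1, -0.05, -0.003, 0, 0, 0, 0, 1, -0.05, -0.003, 0, 0, 0, 0, 1, -0.05, -0.003, 0, 0, 0, 0]

```text
clock: 2.02
tcp_pos: [0.5127, -0.0488, 0.235]
orientation: [-0.002, 0.711, 0.703, -0.005]
wrist_force: [0.3, 0.2, 0.6]
finger_gap: 0.085
```

Emit:
carry_out:
  moves: [1, -0.05, -0.003, 0, 0, 0, 0, 1, -0.05, -0.003, 0, 0, 0, 0, 1, -0.05, -0.003, 0, 0, 0, 0, 1, 0, 0, 0, 0, 0, -10, 1, 0, 0, 0, 0, 0, -10]

```text
clock: 2.65
tcp_pos: [0.4992, -0.2063, 0.2342]
orientation: [-0.004, 0.582, 0.813, -0.005]
wrist_force: [-0.6, 0.3, 0.4]
finger_gap: 0.0853
```

Run:
```python
from h import *
d=np.load("w1.npz"); K1=(d["K"],d["T"]); im=cv2.imread("pics/w1.png"); hsv=cv2.cvtColor(im,cv2.COLOR_BGR2HSV)
m=cv2.inRange(hsv,(22,120,140),(35,255,255)); m[:180]=0;m[230:]=0;m[:,:265]=0;m[:,310:]=0
p=np.argwhere(m)[:,::-1]; print("knob",len(p),p.mean(0),ray(K1,p.mean(0),.138))
g=cv2.cvtColor(im,cv2.COLOR_BGR2GRAY); H=[]
for x in(245,327,367):
    w=g[181:198,x-9:x+10]; q=np.argwhere(w<75)[:,::-1]+[x-9,181]; H.append(ray(K1,q.mean(0),.08)); print(len(q),q.mean(0),H[-1])
v=H[2]-H[0]; print("len",np.linalg.norm(v),"yaw",np.degrees(np.arctan2(-v[0],v[1])), "knob hole", H[0]+v/3)
s=env.get_state(); print(s["tcp_pos"].round(4),s["joint_pos"].round(3),s["clock"])
KT,im=shot("wrist","w2.png"); np.savez("w2.npz",K=KT[0],T=KT[1])
print("dial pred",proj(KT,(.503,-.197,.088)))
```

```text
knob 354 [286.56214689 205.29378531] [0.52363236 0.21430675 0.138     ]
141 [244.30496454 188.94326241] [0.5225153  0.17519814 0.08      ]
123 [325.56097561 188.41463415] [0.52296026 0.25436373 0.08      ]
36 [365.11111111 188.27777778] [0.52329576 0.29278576 0.08      ]
len 0.11759021056082578 yaw -0.3802804072249439 knob hole [0.52277546 0.21439401 0.08      ]
[ 0.4992 -0.2063  0.2342] [-0.536  0.255 -0.053  1.271 -0.008 -0.864] 2.65
dial pred [281.08982898 207.34372495]
```

View pics/w2.png

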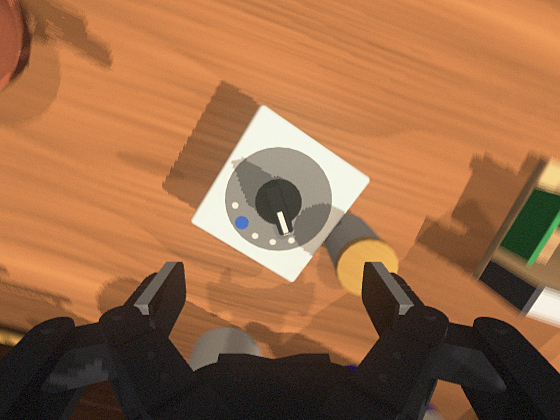

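The wrist view shows the dial at about (278,200), with its white line from (279,212) to (286,234). The dots are at (291,240), (272,242), (255,236), blue (241,222) and (235,205). The pump is at (367,265).

Run:
```python
from h import *
d=np.load("w2.npz"); KT=(d["K"],d["T"]); im=cv2.imread("pics/w2.png"); hsv=cv2.cvtColor(im,cv2.COLOR_BGR2HSV)
P=[]
for x,y in((291,240),(272,242),(255,236),(241,222),(235,205)):
    w=(hsv[y-8:y+9,x-8:x+9]).astype(int)
    m=(w[...,1]>150)&(w[...,0]>100)&(w[...,0]<130) if x==241 else (w[...,2]>185)&(w[...,1]<60)
    n,l,st,c=cv2.connectedComponentsWithStats(m.astype(np.uint8)); i=1+np.argmax(st[1:,4]); q=c[i]+[x-8,y-8]; P.append(ray(KT,q,.0515)[:2]); print(st[i,4],q.round(1),P[-1].round(4))
P=np.array(P); A=np.c_[2*P,np.ones(5)]; s=np.linalg.lstsq(A,(P**2).sum(1),rcond=None)[0]; c=s[:2]; print("axis",c,"r",np.sqrt(s[2]+c@c))
m=((hsv[...,2]>185)&(hsv[...,1]<70)).astype(np.uint8); k=np.zeros_like(m); k[208:237,274:289]=m[208:237,274:289]
q=np.argwhere(k)[:,::-1]; W=np.array([ray(KT,u,.088)[:2] for u in q]); mu=W.mean(0); e=np.linalg.svd(W-mu)[2][0]; e=e if e@(mu-c)>0 else -e
print("line",len(q),mu,"yaw",np.degrees(np.arctan2(e[1],e[0])),"axis->line",np.degrees(np.arctan2(*(mu-c)[::-1])))
# white plate
k=((hsv[...,2]>150)&(hsv[...,1]<70)).astype(np.uint8); k[:95]=0;k[290:]=0;k[:,:185]=0;k[:,375:]=0
cn=max(cv2.findContours(k,0,2)[0],key=cv2.contourArea); b=cv2.boxPoints(cv2.minAreaRect(cn)); B=np.array([ray(KT,u,.05)[:2] for u in b]); print(B.round(3),"box centre",B.mean(0)); c2=B.mean(0)
print("pump",ray(KT,(367,266),.094))
for cc in(c,c2): print(np.degrees(np.arctan2(P[:,1]-cc[1],P[:,0]-cc[0])).round(1))
s=env.get_state();q=s["orientation"];x=R.from_quat(np.r_[q[1:],q[0]]).as_matrix(); print(x.round(3))
```

```text
38 [290.9 240.1] [ 0.5445 -0.17  ]
35 [272.2 241.6] [ 0.553  -0.1892]
36 [254.8 235.3] [ 0.5522 -0.21  ]
42 [241.9 221.8] [ 0.5416 -0.2282]
41 [234.8 205. ] [ 0.5259 -0.2412]
axis [ 0.50595966 -0.19761831] r 0.04758480446169751
line 115 [ 0.51731212 -0.19054236] yaw 36.01615914981338 axis->line 31.935114348823827
[[ 0.557 -0.291]
 [ 0.418 -0.246]
 [ 0.452 -0.113]
 [ 0.606 -0.146]] box centre [ 0.50810987 -0.19917633]
pump [ 0.53105268 -0.09712588  0.094     ]
[ 35.6  10.2 -15.  -40.6 -65.4]
[ 38.7  12.6 -13.8 -40.9 -67.1]
[[-0.327  0.945 -0.011]
 [ 0.945  0.327 -0.004]
 [ 0.    -0.012 -1.   ]]
```

The pointer's yaw of 36° matches the dot for 0 (35.6°), so the dial must turn 77.3° clockwise. The axis is at about (0.505, −0.198).

Emit:
carry_out:
  moves: [1, 0.006, 0.008, 0, -0.7, 0, -8.5, 1, 0, 0, 0, 0, 0, -8.5, 1, 0, 0, 0.035, 0, 0, 0, 1, 0, 0, 0.035, 0, 0, 0, 1, 0, 0, 0.02, 0, 0, 0]

```text
clock: 3.32
tcp_pos: [0.5061, -0.1964, 0.1429]
orientation: [0.001, 0.459, 0.889, 0.001]
wrist_force: [-0.0, -0.9, -0.2]
finger_gap: 0.0851
```

Run:
```python
from h import *
s=env.get_state();q=s["orientation"];M=R.from_quat(np.r_[q[1:],q[0]]).as_matrix(); print(M.round(3),s["tcp_pos"].round(4),s["clock"])
print("to axis in tool:",M.T@(np.array([.505,-.198,.071])-s["tcp_pos"]), "psi",np.degrees(np.arctan2(M[1,0],M[0,0])))
KT,im=shot("wrist","w3.png"); print(proj(KT,(.505,-.198,.088)))
```

```text
[[-0.579  0.815  0.003]
 [ 0.815  0.579  0.   ]
 [-0.002  0.003 -1.   ]] [ 0.5061 -0.1964  0.1429] 3.325
to axis in tool: [-0.00059608 -0.00202658  0.07185222] psi 125.41113684232253
[272.64791603 230.73821139]
```

View pics/w3.png

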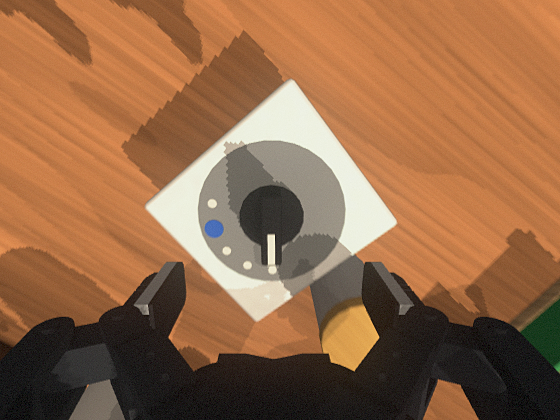

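The bar is aligned with the tool's y axis: line at u=270, disc centre at (271,216), which matches the predicted axis. I'll descend and grip.

Emit:
carry_out:
  moves: [1, -0.001, -0.002, 0.03, 0, 0, 0, 1, 0, 0, 0.03, 0, 0, 0, 0.2, 0, 0, 0.011, 0, 0, 0, -0.2, 0, 0, 0, 0, 0, 0, -0.4, 0, 0, 0, 0, 0, 0]

```text
clock: 4.0
tcp_pos: [0.5052, -0.1968, 0.0701]
orientation: [0.0, 0.463, 0.886, 0.001]
wrist_force: [0.4, -0.1, -0.3]
finger_gap: 0.0319
```

```bash
cat > st.py <<'E'
from h import *
import sys
s=env.get_state();q=s["orientation"];M=R.from_quat(np.r_[q[1:],q[0]]).as_matrix(); print(s["tcp_pos"].round(4),"z",M[:,2].round(4),"psi",np.degrees(np.arctan2(M[1,0],M[0,0])).round(2),"F",s["wrist_force"].round(2),"T",s["ft_torque"].round(2),"gap",s["finger_gap"].round(4),s["clock"], "j",s["joint_pos"].round(2))
if len(sys.argv)>3: print("to target in tool:",(M.T@(np.array(sys.argv[1:4],float)-s["tcp_pos"])).round(4))
E
python3 st.py .505 -.198 .071
```

```text
Traceback (most recent call last):
  File "st.py", line 3, in <module>
    s=env.get_state();q=s["orientation"];M=R.from_quat(np.r_[q[1:],q[0]]).as_matrix(); print(s["tcp_pos"].round(4),"z",M[:,2].round(4),"psi",np.degrees(np.arctan2(M[1,0],M[0,0])).round(2),"F",s["wrist_force"].round(2),"T",s["ft_torque"].round(2),"gap",s["finger_gap"].round(4),s["clock"], "j",s["joint_pos"].round(2))
                                                                                                                                                                                                                                                            ^^^^^^^^^^^^^^^^^^^^^
AttributeError: 'float' object has no attribute 'round'
```

Emit:
carry_out:
  moves: [-1, 0, 0, -0.001, 0, 0, 0, -1, 0, 0, 0, 0, 0, 0, -1, 0, 0, 0, 0, 0, 0, -1, 0, 0, 0, 0, 0, 0, -1, 0, 0, 0, 0, 0, 0]

```text
clock: 4.62
tcp_pos: [0.5065, -0.1983, 0.0722]
orientation: [0.002, 0.464, 0.886, 0.0]
wrist_force: [1.2, -1.3, -5.7]
finger_gap: 0.0131
```

```bash
sed -i 's/s\["finger_gap"\].round(4)/round(float(s["finger_gap"]),4)/' st.py; python3 st.py .505 -.198 .071
```

```text
[ 0.5065 -0.1983  0.0722] z [ 0.0041 -0.0016 -1.    ] psi 124.72 F [ 1.23 -1.26 -5.69] T [-0.14 -0.19  0.03] gap 0.0131 4.625 j [-0.52  0.36 -0.32  0.88  0.   -1.13]
to target in tool: [ 0.0011 -0.0011  0.0012]
```

Emit:
carry_out:
  moves: [-1, 0, 0, 0, 0, 0, 9, -1, 0, 0, 0, 0, 0, 9, -1, 0, 0, 0, 0, 0, 9, -1, 0, 0, 0, 0, 0, 9, -1, 0, 0, 0, 0, 0, 0]

```text
clock: 5.25
tcp_pos: [0.5066, -0.1985, 0.0722]
orientation: [0.002, 0.721, 0.692, 0.001]
wrist_force: [0.9, -1.6, -6.1]
finger_gap: 0.0132
```

```bash
python3 st.py .506 -.198 .071
```

```text
[ 0.5066 -0.1985  0.0722] z [ 0.0043 -0.0021 -1.    ] psi 87.66 F [ 0.87 -1.6  -6.14] T [-0.18 -0.25  0.03] gap 0.0132 5.25 j [-0.52  0.36 -0.32  0.88  0.   -0.48]
to target in tool: [ 0.0005 -0.0007  0.0012]
```

Emit:
carry_out:
  moves: [-1, 0, 0, 0, 0, 0, 9, -1, 0, 0, 0, 0, 0, 9, -1, 0, 0, 0, 0, 0, 9, -1, 0, 0, 0, 0, 0, 9, -1, 0, 0, 0, 0, 0, 3]

```text
clock: 5.88
tcp_pos: [0.5066, -0.1987, 0.0722]
orientation: [0.002, 0.912, 0.409, 0.001]
wrist_force: [0.4, -0.8, -6.0]
finger_gap: 0.0131
```

```bash
python3 st.py .506 -.198 .071
```

```text
[ 0.5066 -0.1987  0.0722] z [ 0.0041 -0.0029 -1.    ] psi 48.35 F [ 0.36 -0.79 -6.03] T [-0.25 -0.26  0.05] gap 0.0131 5.875 j [-0.52  0.36 -0.32  0.88 -0.    0.21]
to target in tool: [ 0.0002 -0.0009  0.0012]
```

The dial is at about 1.35. I'll open partway, so the fingers stay clear of the pump, then lift and check.

Emit:
carry_out:
  moves: [-0.2, 0, 0, 0, 0, 0, 0, -0.1, 0, 0, 0, 0, 0, 0, -0.1, 0, 0, -0.002, 0, 0, 0, -0.1, 0, 0, -0.04, 0, 0, 0, -0.1, 0, 0, -0.06, 0, 0, 0]

```text
clock: 6.5
tcp_pos: [0.5037, -0.1968, 0.1739]
orientation: [-0.001, 0.91, 0.414, -0.001]
wrist_force: [1.7, -0.5, 0.2]
finger_gap: 0.0382
```

Run:
```python
from h import *
KT,im=shot("wrist","w4.png"); print(env.get_state()["tcp_pos"],proj(KT,(.506,-.198,.088)))
```

```text
[ 0.5072982  -0.19868968  0.18321424] [272.87729615 223.16302971]
```

View pics/w4.png

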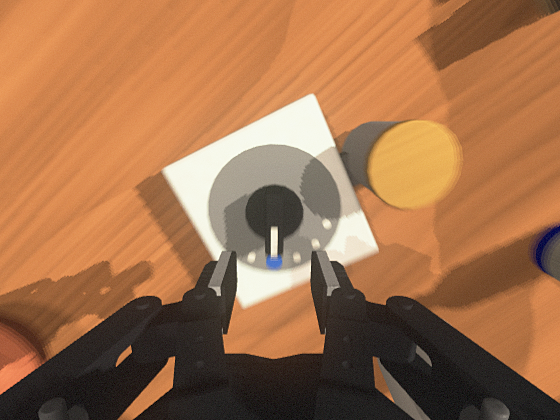

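The pointer (274,228→250) points straight at the blue dot (274,263), so the dial is done. Now to the knob.

Emit:
carry_out:
  moves: [0.3, 0, 0, -0.03, 0, 0, 0, 0.3, 0.04, -0.0325, 0, 0, 0, 0, 0.3, 0.04, -0.0325, 0, 0, 0, 0, 0.3, 0.04, -0.0325, 0, 0, 0, 0, 0.3, 0.04, -0.0325, 0, 0, 0, 0]

```text
clock: 7.18
tcp_pos: [0.5181, 0.008, 0.2185]
orientation: [0.009, 0.911, 0.412, 0.008]
wrist_force: [0.3, -1.0, 0.3]
finger_gap: 0.0555
```

Emit:
carry_out:
  moves: [0.3, 0.04, -0.0325, 0, 0, 0, 0, 0.3, 0.04, -0.0325, 0, 0, 0, 0, 0.3, 0.04, -0.0325, 0, 0, 0, 0, 0.3, 0.035, -0.03, 0, 0, 0, 0, 0.3, 0, 0, 0, 0, 0, -10]

```text
clock: 7.8
tcp_pos: [0.5246, 0.2191, 0.2188]
orientation: [0.011, 0.868, 0.496, 0.01]
wrist_force: [0.0, -1.1, -0.1]
finger_gap: 0.0552
```

Emit:
carry_out:
  moves: [0.3, 0, 0, 0, 0, 0, -10.5, 0.3, 0, 0, 0, 0, 0, -10.5, 0.3, 0, 0, 0, 0, 0, -10, 0.3, 0, 0, 0, 0, 0, 0, 0.3, 0, 0, 0, 0, 0, 0]

```text
clock: 8.43
tcp_pos: [0.5245, 0.2213, 0.22]
orientation: [0.014, 0.7, 0.714, 0.008]
wrist_force: [0.2, -0.1, -0.1]
finger_gap: 0.0556
```

```bash
python3 st.py .5233 .2143 .117
python3 - <<'E'
from h import *
KT,im=shot("wrist","w5.png"); hsv=cv2.cvtColor(im,cv2.COLOR_RGB2HSV); pr=proj(KT,(.5233,.2143,.138)); print(pr)
m=cv2.inRange(hsv,(22,120,140),(35,255,255)); n,l,s,c=cv2.connectedComponentsWithStats(m)
for i in range(1,n):
    if s[i,4]>100: print(s[i],c[i],ray(KT,c[i],.138))
E
```

```text
[0.5245 0.2213 0.22  ] z [ 0.0309 -0.0074 -0.9995] psi 91.06 F [ 0.2  -0.07 -0.09] T [ 0.    0.04 -0.01] gap 0.0556 8.425 j [ 0.27  0.29 -0.04  1.21 -0.02  0.25]
to target in tool: [-0.0061 -0.0045  0.103 ]
[264.20563177 215.67253247]
[253 206  24  22 401] [264.53865337 216.25187032] [0.52375132 0.21455159 0.138     ]
```

Emit:
carry_out:
  moves: [0.3, -0.007, -0.001, 0, 1.8, 0.4, 1, 0.3, 0, 0, 0.03, 0, 0, 0, 0.3, 0, 0, 0.03, 0, 0, 0, 0.3, 0, 0, 0.02, 0, 0, 0, 0.3, 0, 0, 0, 0, 0, 0]

```text
clock: 9.1
tcp_pos: [0.5247, 0.2119, 0.1387]
orientation: [-0.002, 0.71, 0.704, -0.002]
wrist_force: [-1.3, -0.3, 0.4]
finger_gap: 0.0553
```

```bash
python3 st.py .5235 .2144 .116
```

```text
[0.5247 0.2119 0.1387] z [-4.7e-03  4.0e-04 -1.0e+00] psi 89.49 F [-1.29 -0.3   0.39] T [0.02 0.03 0.03] gap 0.0553 9.1 j [ 0.24  0.35 -0.16  1.06  0.    0.25]
to target in tool: [ 0.0025 -0.0011  0.0227]
```

Emit:
carry_out:
  moves: [0.3, 0.0025, -0.001, 0.012, -0.3, 0, 0, 0.1, 0, 0, 0.01, 0, 0, 0, -0.2, 0, 0, 0, 0, 0, 0, -0.3, 0, 0, 0, 0, 0, 0, -0.4, 0, 0, 0, 0, 0, 0]

```text
clock: 9.72
tcp_pos: [0.5252, 0.2144, 0.1177]
orientation: [0.001, 0.711, 0.703, 0.002]
wrist_force: [-0.3, -0.7, 0.2]
finger_gap: 0.0257
```

```bash
python3 st.py .5235 .2144 .116
```

```text
[0.5252 0.2144 0.1177] z [ 0.0034  0.0011 -1.    ] psi 89.39 F [-0.31 -0.68  0.2 ] T [-0.16  0.17 -0.03] gap 0.0257 9.725 j [ 0.25  0.36 -0.2   1.01  0.    0.26]
to target in tool: [-0.0001 -0.0017  0.0017]
```

Touching the knob. Now I'll grip it firmly.

Emit:
carry_out:
  moves: [-1, 0, 0, 0, 0, 0, 0, -1, 0, 0, 0, 0, 0, 0, -1, 0, 0, 0, 0, 0, 0, -1, 0, 0, 0, 0, 0, 0, -1, 0, 0, 0, 0, 0, 0]
  squeeze: 60

```text
clock: 10.35
tcp_pos: [0.5252, 0.2144, 0.1182]
orientation: [0.001, 0.711, 0.703, 0.002]
wrist_force: [-1.1, -1.2, -1.2]
finger_gap: 0.0243
```

```bash
python3 st.py .5235 .2144 .116
```

```text
[0.5252 0.2144 0.1182] z [ 0.0038  0.0011 -1.    ] psi 89.39 F [-1.05 -1.19 -1.23] T [-0.09  0.08 -0.07] gap 0.0243 10.35 j [ 0.25  0.36 -0.2   1.01  0.    0.26]
to target in tool: [-0.0001 -0.0017  0.0022]
```

Emit:
carry_out:
  moves: [-1, 0, 0, -0.003, 0, 0, 0, -1, 0, 0, -0.003, 0, 0, 0, -1, 0, 0, -0.002, 0, 0, 0, -1, 0, 0, 0, 0, 0, 0, -1, 0, 0, 0, 0, 0, 0]

```text
clock: 10.98
tcp_pos: [0.5251, 0.2144, 0.1251]
orientation: [0.001, 0.711, 0.703, 0.001]
wrist_force: [2.5, 1.2, -5.9]
finger_gap: 0.0246
```

```bash
python3 st.py .5235 .2144 .126
```

```text
[0.5251 0.2144 0.1251] z [ 2.5e-03  9.0e-04 -1.0e+00] psi 89.39 F [ 2.49  1.18 -5.94] T [-0.01 -0.34 -0.02] gap 0.0246 10.975 j [ 0.25  0.36 -0.19  1.02  0.    0.26]
to target in tool: [-0.     -0.0016 -0.001 ]
```

Emit:
carry_out:
  moves: [-1, 0.01, 0, -0.001, 0, 0, 0, -1, 0.01, 0, 0, 0, 0, 0, -1, 0.01, 0, 0, 0, 0, 0, -1, 0.006, 0, 0, 0, 0, 0, -1, 0, 0, 0, 0, 0, 0]

```text
clock: 11.6
tcp_pos: [0.5261, 0.2527, 0.1256]
orientation: [0.001, 0.711, 0.703, 0.001]
wrist_force: [2.7, -0.9, -6.5]
finger_gap: 0.0245
```

```bash
python3 st.py .5253 .2544 .126
```

```text
[0.5261 0.2527 0.1256] z [ 3.e-03 -6.e-04 -1.e+00] psi 89.38 F [ 2.68 -0.88 -6.52] T [-0.09 -0.49 -0.09] gap 0.0245 11.6 j [ 0.31  0.39 -0.14  1.04 -0.    0.32]
to target in tool: [ 0.0017 -0.0008 -0.0004]
```

Emit:
carry_out:
  moves: [-1, 0.0017, 0, 0, 0, 0, 0, -1, 0, 0, 0, 0, 0, 0, -1, 0, 0, 0.003, 0, 0, 0, -1, 0, 0, 0.003, 0, 0, 0, -1, 0, 0, 0, 0, 0, 0]

```text
clock: 12.22
tcp_pos: [0.5262, 0.2546, 0.1203]
orientation: [0.001, 0.711, 0.703, 0.002]
wrist_force: [0.8, -0.3, -2.5]
finger_gap: 0.0245
```

```bash
python3 st.py .5253 .2544 .114
```

```text
[0.5262 0.2546 0.1203] z [ 3.9e-03  5.0e-04 -1.0e+00] psi 89.37 F [ 0.8  -0.33 -2.49] T [-0.14 -0.15  0.01] gap 0.0245 12.225 j [ 0.31  0.39 -0.15  1.03 -0.    0.32]
to target in tool: [-0.0002 -0.0009  0.0063]
```

The force follows the spring, and the lift of about 7 mm is below 8 mm, so the pin is entering the hole. I'll press on.

Emit:
carry_out:
  moves: [-1, 0, 0, 0.003, 0, 0, 0, -1, 0, 0, 0.002, 0, 0, 0, -1, 0, 0, 0.002, 0, 0, 0, -1, 0, 0, 0.001, 0, 0, 0, -1, 0, 0, 0, 0, 0, 0]

```text
clock: 12.85
tcp_pos: [0.5263, 0.2547, 0.114]
orientation: [0.002, 0.711, 0.703, 0.002]
wrist_force: [-0.4, -1.6, 2.7]
finger_gap: 0.0246
```

```bash
python3 st.py .5253 .2544 .113
```

```text
[0.5263 0.2547 0.114 ] z [ 5.5e-03  9.0e-04 -1.0e+00] psi 89.37 F [-0.37 -1.6   2.68] T [-0.25  0.19 -0.01] gap 0.0246 12.85 j [ 0.31  0.39 -0.16  1.01 -0.    0.32]
to target in tool: [-0.0003 -0.001   0.001 ]
```

Emit:
carry_out:
  moves: [-1, 0, 0, 0.001, 0, 0, 0, -1, 0, 0, 0.001, 0, 0, 0, -1, 0, 0, 0.001, 0, 0, 0, -1, 0, 0, 0.002, 0, 0, 0, -1, 0, 0, 0.002, 0, 0, 0]

```text
clock: 13.48
tcp_pos: [0.5264, 0.2557, 0.1136]
orientation: [0.002, 0.711, 0.704, 0.005]
wrist_force: [-5.7, -1.8, 15.4]
finger_gap: 0.0245
```

```bash
python3 st.py .5253 .2544 .113
```

```text
[0.5264 0.2557 0.1136] z [ 0.0097  0.0037 -0.9999] psi 89.43 F [-5.69 -1.83 15.44] T [-0.56  1.3   0.01] gap 0.0245 13.475 j [ 0.31  0.39 -0.16  1.    0.    0.32]
to target in tool: [-0.0013 -0.0011  0.0006]
```

```bash
python3 - <<'E'
from h import *
a=[]
for n in("wrist","top"):
    KT,im=shot(n,n+"6.png"); a.append(im)
t=cv2.resize(a[1][185:275,155:365],(560,240),interpolation=cv2.INTER_CUBIC)
cv2.imwrite("pics/c6.png",cv2.resize(np.vstack([a[0][:300],t]),None,fx=1,fy=1)[:,:,::-1])
E
python3 st.py
```

```text
[0.5264 0.2558 0.1136] z [ 0.0097  0.0038 -0.9999] psi 89.43 F [-4.82 -1.32 14.39] T [-0.52  1.18 -0.04] gap 0.0239 13.575 j [ 0.31  0.39 -0.16  1.    0.    0.32]
```

View pics/c6.png

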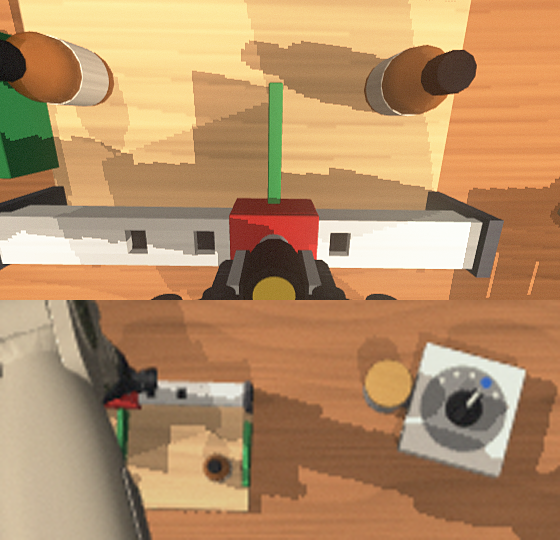

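The sleeve now has two free holes on its end-stop side, at (138,241) and (204,241), and one beyond it at (340,243). That is one hole along. Both vials stand, the dial still points at blue, and the push holds at about 14 N.

```bash
python3 -c "
from workcell import env
print(env.hand_in())"; python3 st.py
```

```text
the job is handed in; nothing more can be done
None
the job is handed in; nothing more can be done
```

The changeover is done and handed in at about 13.6 s on the robot's clock; the hand-in gives no verdict.

- **Dial:** I turned it clockwise from 0 to the blue dot (1.35) and let go. A close wrist picture showed the pointer straight at the blue dot. A top picture at the end still showed it there.
- **Sleeve and pin:** I lifted the plunger to about 11–12 mm and slid the sleeve 40 mm away from the green end stop. On lowering, the force followed the spring and then met the hard stop 4.6 mm below the starting height. The last wrist picture shows two free holes on the end-stop side and one beyond, so the sleeve is one hole along.
- **At hand-in:** the gripper still held the knob, pressing down with a steady 14–15 N. There was also a sideways force of about 5 N, so the push is not perfectly straight.
- **Surroundings:** both vials were standing in the last wrist picture. I took no final picture of the blue bottles, crock, mortar, bowl and scoop, but the forces I read after the moves showed no contact with them.

No check failed; my position estimates from different views agreed to within about 2–4 mm.

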